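# Arm the stain dispenser and hold its plunger at the dose mark

## Robot

A 7-joint arm with a two-finger parallel gripper is mounted at the origin on the work surface. World frame = base frame: x ahead of the robot, y to its left, z up, the work surface at z = 0. Lengths are in m, angles in rad, forces in N, time in s.
With the tool pointing down it reaches from about 0.4 to 0.9 m from the base axis. Payload 5.6 kg.
Tool frame: the origin (TCP) lies midway between the tips of the shut fingers; the grasp point (between the pads) lies 19 mm behind it; z points along the fingers, y is the line along which they close (so a half turn about z gives the same grasp; the last joint's range is limited). The gripper opens to 92 mm and grips with 3 to 60 N. Pads are 20 mm wide; open, the fingers measure 128 mm over their backs; the gripper's body (75 mm by 189 mm) begins 69 mm behind the grasp point.
Start: joints at [1.278, 0.468, -0.012, 1.603, 0.006, 1.071, -0.056], TCP at [0.161, -0.63, 0.19] pointing down, gripper open.
Joint ranges: [-2.53, 2.53], [-0.31, 2.02], [-1.57, 1.55], [0.28, 2.44], [-1.29, 4.43], [0.15, 1.84], [-2.92, 2.92]. Speed limits (rad/s): [2.57, 2.57, 3.14, 3.14, 3.14, 3.14, 3.14].

## Interface

Orientations are given as a 3x3 rotation matrix whose columns are the frame's x, y, z axes.
In Python, from station import env, effector, solver, viewer, workorder, search_frame, tip_of gives the robot as it stands. Calls block until the motion is done:
- env.reach(position, orientation): joint-space move of the TCP to a pose.
- env.movel(position, frame=None, rate=0.15): straight line of the TCP; frame=None keeps the orientation; rate is the mean speed in m/s.
- env.goto_joints(angles): joint-space move.
- effector.release() and effector.grasp(squeeze=None): open the fingers fully, or close them until they stop; squeeze is the grip in N (None keeps the last).
- env.pause(seconds).
- solver.inverse_kinematics(position, orientation): joint angles nearest the present ones, or None.
- env.sense(): the state.
- viewer.read_camera(name): name is "scene" or "top" or "wrist"; returns (picture, depth): 480x640x3 uint8, red, green, blue; 480x640 float32, m along the optical axis (not along the pixel's ray), 0 where there is no reading.
- viewer.camera_info(name): a dict with "intrinsics" (3x3 intrinsics, pixels), "dist_coeffs" ([k1, k2, p1, p2, k3] as OpenCV has them; the pictures are not rectified), "eye" and "rotation" of the camera in the world; the wrist camera has in their place "T_tool_cam" (4x4, takes a point from camera to tool coordinates, whose origin is the TCP and whose axes are the flange's). Camera axes: x right, y up, looking along -z (the intrinsics and any distortion apply to the point x, -y, -z); pixel columns grow to the right and rows downward; lengths in m; the calibration is good to about 2 mm. A picture is of the moment at which its call begins: read the wrist's pose just before it. camera_info takes no time and is no camera call.
A pose or a line that the arm cannot do raises env.PlanningError and nothing moves.
- workorder.finish_job(): hands the job in; it is judged then, once.
Trained networks look in the newest picture that a camera, given by its name, has taken for a name from the list of things; names that differ only in an ending like _2 or _b are one class to them, and where a whole thing is asked for, a point or a joint stands for the part that bears it (a point fixed in the world has none). Each returns a list of dicts, best first, with "score" (0 to 1); they miss things now and then, are a little off and sometimes report something else, mostly with a low value. They report only what shows in the picture. A call takes as long as a camera call.
- search_frame(camera, name): "at" ([x, y, z] in m, in world coordinates, good to about 4 mm: the middle of the surface that is visible of it).
- tip_of(camera, name): "at" ([x, y, z] in m, in world coordinates, good to about 4 mm: a listed point, or the origin of a listed thing).
The state is a dict: "t": time; "joint_positions": joint angles; "joint_velocities": joint speeds; "tau": joint torques, N m; "ee_pos": TCP position; "tcp_rot": TCP orientation; "wrist_force": force on the tool from outside, world axes, zero at the start; "moment": the same for the moment, N m; "gripper_width": finger opening in m; "grasp_force": force on a finger pad.
Only numpy, scipy, OpenCV 4.12 (cv2) and the standard library are available. Lean on these libraries where they do the work, as an engineer would, in place of code of your own. Each camera call takes 0.05 s, during which the arm holds its last target. There are 200 camera calls.

## Task

Draw a dose on the bench stain dispenser: on its keypad press fully down and release, one at a time, the long bar key, then the round key, then the square key; then take the black handle of the sprung telescoping plunger and pull it out until its pointer is level with the ridge on the dose rider, not running well past it and without shifting the rider. Finish while still holding the plunger steady at that mark: do not let go, or it springs back. Leave the other things on the bench as they are.

Things in the scene. Friction and masses are not known exactly. Their poses are not given: they have to be found in the camera images.
- plunger (a joint): how far the telescoping plunger rod is drawn out of the dispenser's barrel, m: 0 = fully in (start), stop at 0.125. Its inner spring always pulls it back in, 4 N at 0 plus 80 N per m drawn (12 N at 0.100), with light friction; let go, it springs home. Reads also while the handle is held
- rider (a joint): setting of the dose rider on the scale rail, m: 0.050 to 0.100, same zero and direction as joint plunger, so the pointer stands exactly at the mark when plunger = rider. The rider is stiff (6 N) and has to stay where it is
- handle: upright black grip block on the plunger's end, to be held: 16 mm along the pull (x), 24 mm across (y), 70 mm high; origin at its centre, 80 mm above the table. Its level +x axis is the pull direction, away from the barrel; it moves only along it. Its upper 45 mm (70 to 115 mm above the table) is clear on all sides; rod and pointer arm (towards +y) leave it lower down
- pointer_tip (a point): tip of the steel pointer arm, 68 mm to the handle's +y side and 30 mm below the handle's origin; moves with the handle; same axes as the handle
- mark (a point): the length mark: inner end of the thin upright index ridge (3 mm thick, top 54 mm above the table) on the black rider that sits on the aluminium scale rail beside the rod; +x is the pull direction. The pointer is at the mark when its tip is level with this ridge along x (the tip passes 3 mm beside it)
- dispenser: white stain dispenser, fixed: base plate 366 x 140 x 10 mm; origin on the table under the barrel's mouth, +x the pull direction (about the robot's right, -y). Housing 125 mm high at x -173 to -57 mm, y -43 to 83; barrel 44 mm across, axis 55 mm high; handle 60 mm in front of the mouth when fully in; scale rail at y 78 mm
- console: white keypad console, fixed, 125 x 190 x 30 mm with a dark display strip at its far edge; origin on the table, its +x points away from the operator. The three keys stand in a row along its y, 57 mm apart, 18 mm towards the operator from the origin; which key is in which place changes
- bar_top (a point): centre of the top of the long narrow bar key, 34 x 12 mm, white like the others, 50 mm above the table when up, standing 12 mm proud of its black base; press straight down
- bar_key (a joint): press depth of that key, m: 0 up, 0.006 fully down (counts from 0.0042). Spring: 1.3 N to start, 5 N fully down; comes back up when let go
- round_top (a point): centre of the top of the round key, 24 mm across, white like the others, 50 mm above the table when up, standing 12 mm proud of its black base; press straight down
- round_key (a joint): press depth of that key, m: 0 up, 0.006 fully down (counts from 0.0042). Spring: 1.3 N to start, 5 N fully down; comes back up when let go
- square_top (a point): centre of the top of the square key, 22 x 22 mm, white like the others, 50 mm above the table when up, standing 12 mm proud of its black base; press straight down
- square_key (a joint): press depth of that key, m: 0 up, 0.006 fully down (counts from 0.0042). Spring: 1.3 N to start, 5 N fully down; comes back up when let go
- stain_bottle: amber glass bottle with black cap, 50 mm across, 105 mm high; origin under its centre; bystander, to be left alone
- slide_box: closed grey and white slide box, 92 x 172 x 34 mm; origin under its centre; bystander, to be left alone
- petri_dish: shallow glass dish, 86 mm across, 16 mm high; origin under its centre; bystander, to be left alone
- specimen_jar: clear jar with white lid, 56 mm across, 70 mm high; origin under its centre; bystander, to be left alone
- forceps: flat closed steel forceps lying down, 120 x 10 x 6 mm; origin under its centre; bystander, to be left alone

How it is judged:
On the way, in this order (a step that is already met when the one before it is completed fails the run):
1. the bar key is pressed down, the other two up (value of joint bar_key above 0.0042 m and value of joint each of round_key, square_key below 0.002 m), for 0.05 s.
2. the round key is pressed down, the other two up (value of joint round_key above 0.0042 m and value of joint each of bar_key, square_key below 0.002 m), for 0.05 s.
3. the square key is pressed down, the other two up (value of joint square_key above 0.0042 m and value of joint each of bar_key, round_key below 0.002 m), for 0.05 s.
4. the plunger is drawn to the mark and held there by the fingers, keys up (x of pointer_tip in the frame of mark between -0.006 and 0.006 m and contact force between handle and the fingers above 2 N and value of joint each of bar_key, round_key, square_key below 0.002 m), for 0.3 s.
At the end, for the whole second after the job is handed in: The fingers hold the handle (more than 2 N of contact) with the pointer within 6 mm of the rider's ridge along the pull, the plunger at rest (under 20 mm/s), and all three keys up (all of step 4 and velocity of joint plunger between -0.02 and 0.02 m/s); the arm keeps its last pose, push and grip.
It fails at once if two keys down at once (value of joint each of bar_key, round_key above 0.003 m or value of joint each of bar_key, square_key above 0.003 m or value of joint each of round_key, square_key above 0.003 m).
It fails at once if plunger drawn more than 15 mm past the mark (x of pointer_tip in the frame of mark above 0.015 m).
It fails at once if the rider was moved by more than 4 mm (distance of mark from where it was at the start of the episode above 0.004 m).
It fails at once if a bystander was shifted by more than 30 mm or tipped over (distance of any of stain_bottle, slide_box, petri_dish, specimen_jar, forceps from where it was at the start of the episode above 0.03 m or angle between any of stain_bottle, slide_box, petri_dish, specimen_jar, forceps's own z axis and vertical above 0.5 rad).
It also fails if it takes over 54 s, if anything falls off the work surface, if the arm or the gripper's body presses on something with over 40 N, if the wrist force passes 120 N, or if a joint passes its speed limit or range.

## Working session

There is one attempt and no reset: what is moved stays moved. The work goes in short steps, each a Python script; the robot and the scene stay as the last script left them, time stands still between calls to the robot, and variables do not carry over. Pictures are saved under pics/ and viewed, at most 10 in all, crops included, and the job is handed in when it is done.

```bash
mkdir -p pics; ls; python3 - <<'E'
from station import *
import cv2,numpy as np
for c in ["scene","top"]:
    p,d=viewer.read_camera(c); cv2.imwrite(f"pics/{c}0.png",p[:,:,::-1])
    print(c,viewer.camera_info(c)["eye"])
    for n in ["bar_top","round_top","square_top","handle","pointer_tip","mark","dispenser","console","stain_bottle","slide_box","petri_dish","specimen_jar","forceps"]:
        r=tip_of(c,n)[:2]; print(n,[(np.round(q["at"],4).tolist(),round(q["score"],2)) for q in r])
s=env.sense(); print(s["t"],s["ee_pos"],s["tcp_rot"],s["wrist_force"])
E
```

```text
pics
scene [1.13927042 0.41379253 0.57188612]
bar_top [([0.4526, -0.3346, 0.0526], 0.64), ([0.6619, 0.0074, 0.0494], 0.51)]
round_top [([0.4408, -0.2181, 0.0494], 0.43)]
square_top [([0.4501, -0.273, 0.0508], 0.5)]
handle [([0.6048, 0.1117, 0.0789], 0.63)]
pointer_tip []
mark [([0.6631, 0.0063, 0.0488], 0.49)]
dispenser [([0.6121, 0.1752, -0.0028], 0.87)]
console [([0.4672, -0.2749, 0.0025], 0.73)]
stain_bottle [([0.7164, -0.1627, 0.0024], 0.81), ([0.4509, -0.2755, 0.0504], 0.52)]
slide_box [([0.7117, -0.3188, -0.0023], 0.66)]
petri_dish [([0.3844, -0.0873, -0.0008], 0.64)]
specimen_jar [([0.3762, 0.2905, 0.0015], 0.8)]
forceps [([0.5992, -0.4885, -0.001], 0.61)]
top [ 0.36543165 -0.08655457  0.95381966]
bar_top [([0.455, -0.3316, 0.0485], 0.6)]
round_top [([0.4446, -0.2204, 0.0521], 0.49)]
square_top [([0.4531, -0.2731, 0.049], 0.55)]
handle [([0.6046, 0.1116, 0.0813], 0.69)]
pointer_tip []
mark [([0.6621, 0.0052, 0.0505], 0.62)]
dispenser [([0.6131, 0.1725, -0.0012], 0.6)]
console [([0.4665, -0.2732, 0.0027], 0.96)]
stain_bottle [([0.661, 0.0039, 0.0491], 0.7), ([0.7182, -0.1585, 0.006], 0.68)]
slide_box [([0.7082, -0.3197, 0.0033], 0.72), ([0.383, -0.0857, 0.0031], 0.6)]
petri_dish [([0.3807, -0.0853, 0.0016], 0.93)]
specimen_jar [([0.3743, 0.2888, -0.0028], 0.71)]
forceps [([0.5995, -0.4902, 0.0013], 0.75), ([0.7162, -0.1613, 0.0021], 0.67)]
1.4 [ 0.16061613 -0.62983266  0.18988453] [[ 9.68992655e-01  2.47089524e-01 -2.90354720e-05]
 [ 2.47089524e-01 -9.68992656e-01 -5.74797473e-06]
 [-2.95554235e-05 -1.60461567e-06 -1.00000000e+00]] [-0.50627217 -0.12905593 -0.52819191]
```

View pics/scene0.png

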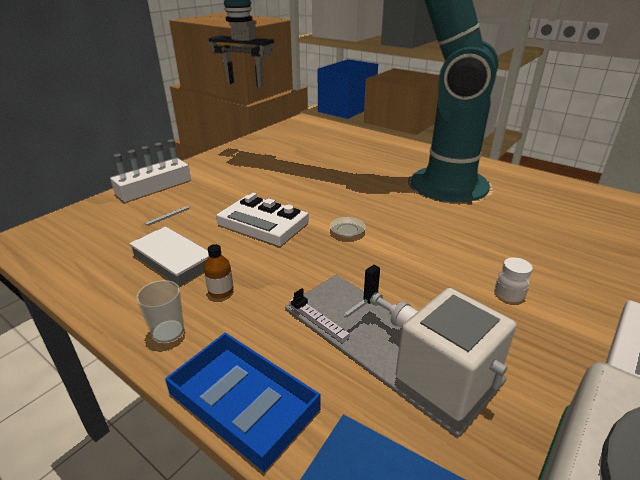

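View pics/top0.png

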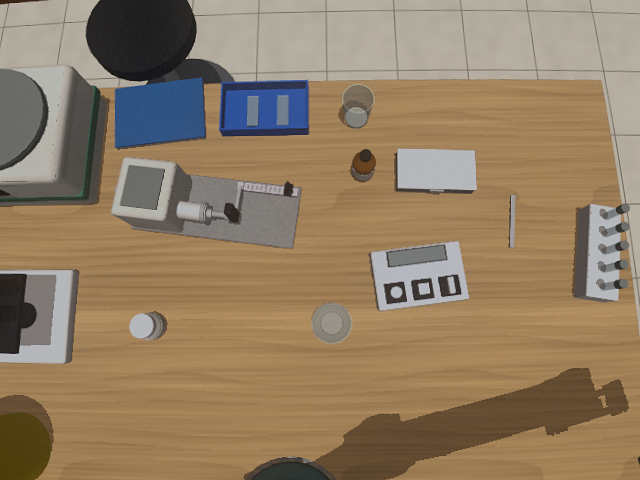

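The scene picture shows the white console at about (262,215), with the black handle at (372,282) and the rider at (298,300). In the top picture the keys are round (395,292), square (423,289) and bar (450,286), which agrees with the networks. Next I press the keys.

```bash
cat > h.py <<'E'
from station import *
import numpy as np
def R(u):
    y=np.array([u[0],u[1],0.])/np.hypot(u[0],u[1]); z=np.array([0,0,-1.]); return np.c_[np.cross(y,z),y,z]
E
python3 - <<'E'
from h import *
b=np.array([.4538,-.3331]);r=np.array([.4427,-.2193]);s=np.array([.4516,-.2731])
c=(b+r+s)/3; u=(b-r)/np.linalg.norm(b-r); print(c,u)
P={"bar":c+.057*u,"round":c-.057*u,"square":c}
print({k:np.round(v,4) for k,v in P.items()})
effector.grasp(10)
for k in ["bar","round","square"]:
    p=P[k]
    env.reach([*p,.075],R(u)) if k=="bar" else env.movel([*p,.075],R(u),.12)
    f0=env.sense()["wrist_force"][2]
    env.movel([*p,.052],rate=.06)
    z=.050; log=[]
    while z>.036:
        env.movel([*p,z],rate=.03); S=env.sense()
        f=S["wrist_force"][2]-f0; log.append((round(z,4),round(S["ee_pos"][2],4),round(f,1)))
        if f>7.5: break
        z-=.001
    env.pause(.15); print(k,log,env.sense()["t"],env.sense()["ee_pos"])
    env.movel([*p,.075],rate=.08)
E
```

```text
[ 0.44936667 -0.27516667] [ 0.09707883 -0.9952767 ]
{'bar': array([ 0.4549, -0.3319]), 'round': array([ 0.4438, -0.2184]), 'square': array([ 0.4494, -0.2752])}
bar [(0.05, np.float64(0.0501), np.float64(0.0)), (0.049, np.float64(0.0491), np.float64(0.3)), (0.048, np.float64(0.0479), np.float64(-0.2)), (0.047, np.float64(0.0469), np.float64(0.4)), (0.046, np.float64(0.0459), np.float64(0.4)), (0.045, np.float64(0.0449), np.float64(-0.0)), (0.044, np.float64(0.0439), np.float64(-0.6)), (0.043, np.float64(0.0429), np.float64(-0.3)), (0.042, np.float64(0.0419), np.float64(0.0)), (0.041, np.float64(0.0409), np.float64(-0.0)), (0.04, np.float64(0.0399), np.float64(1.8)), (0.039, np.float64(0.0389), np.float64(0.6)), (0.038, np.float64(0.0379), np.float64(-0.2)), (0.037, np.float64(0.0369), np.float64(0.0))] 8.525 [ 0.45490104 -0.33190133  0.03701908]
round [(0.05, np.float64(0.0501), np.float64(1.1)), (0.049, np.float64(0.049), np.float64(0.2)), (0.048, np.float64(0.048), np.float64(-0.5)), (0.047, np.float64(0.0469), np.float64(0.8)), (0.046, np.float64(0.0459), np.float64(0.2)), (0.045, 
[... 459 characters left out ...]
 [(0.05, np.float64(0.0501), np.float64(-1.1)), (0.049, np.float64(0.0491), np.float64(-0.1)), (0.048, np.float64(0.048), np.float64(-1.4)), (0.047, np.float64(0.0469), np.float64(-0.2)), (0.046, np.float64(0.0459), np.float64(-0.6)), (0.045, np.float64(0.0449), np.float64(-0.3)), (0.044, np.float64(0.0439), np.float64(0.2)), (0.043, np.float64(0.0429), np.float64(0.3)), (0.042, np.float64(0.0419), np.float64(-0.8)), (0.041, np.float64(0.0409), np.float64(-0.2)), (0.04, np.float64(0.0399), np.float64(-0.5)), (0.039, np.float64(0.0389), np.float64(-1.2)), (0.038, np.float64(0.0379), np.float64(-0.4)), (0.037, np.float64(0.0369), np.float64(-0.5))] 19.8667 [ 0.44937034 -0.27518515  0.03700483]
```

```bash
python3 - <<'E'
from h import *
import cv2
p,d=viewer.read_camera("scene"); q,_=viewer.read_camera("wrist")
o=np.hstack([cv2.resize(p[130:290,150:350],(500,400)),cv2.resize(q,(300,400))]); cv2.imwrite("pics/c1.png",o[:,:,::-1])
S=env.sense(); print(S["gripper_width"],S["grasp_force"],S["ee_pos"],S["wrist_force"],S["t"])
E
```

```text
0.00041683177760797925 0.0 [ 0.44895197 -0.27497361  0.07456837] [-0.12369949 -0.09404517  0.71634716] 20.5917
```

View pics/c1.png

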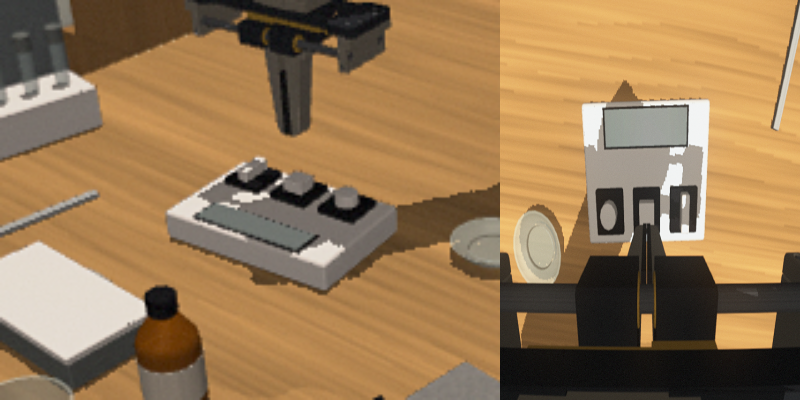

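The fingers are shut above the square key in the scene view, at crop pixel (295,133), yet no force was felt. I'll check the geometry with depth.

```bash
cat >> h.py <<'E'
import cv2
def pts(cam,px,d,S=None):
    I=viewer.camera_info(cam); K=np.array(I["intrinsics"],float)
    n=cv2.undistortPoints(np.array(px,np.float64).reshape(-1,1,2),K,np.array(I["dist_coeffs"],float))[:,0]
    z=np.array([d[int(round(v)),int(round(u))] for u,v in px])
    c=np.c_[n[:,0]*z,-n[:,1]*z,-z]
    if cam=="wrist":
        T=np.array(I["T_tool_cam"]); return (c@T[:3,:3].T+T[:3,3])@np.array(S["tcp_rot"]).T+S["ee_pos"]
    return c@np.array(I["rotation"]).T+I["eye"]
def cloud(cam,d,S=None,box=(0,640,0,480)):
    px=[(u,v) for v in range(box[2],box[3]) for u in range(box[0],box[1])]
    return np.array(px),pts(cam,px,d,S)
E
python3 - <<'E'
from h import *
S=env.sense(); print(S["ee_pos"]); np.set_printoptions(precision=4,suppress=True)
for cam in ["scene","top","wrist"]:
    p,d=viewer.read_camera(cam); px,X=cloud(cam,d,S)
    ok=(d.ravel()>0)&(abs(X[:,0]-.46)<.1)&(abs(X[:,1]+.275)<.12)
    k=ok&(X[:,2]>.043)&(X[:,2]<.056)
    for c in [(.4549,-.3319),(.4438,-.2184),(.4494,-.2752)]:
        m=k&(np.hypot(*(X[:,:2]-c).T)<.028)
        print(cam,m.sum(),X[m].mean(0) if m.any() else None, px[m].mean(0) if m.any() else None)
    m=ok&(X[:,2]>.06)&(X[:,2]<.10); print("  finger",m.sum(),X[m].mean(0),X[m].min(0),X[m].max(0)) if m.any() else 0
    m=ok&(X[:,2]>.02)&(X[:,2]<.042); print("  console",m.sum(),X[m].min(0),X[m].max(0))
    for n in ["bar_top","round_top","square_top"]: print(n,[(np.round(q["at"],4).tolist(),round(q["score"],2)) for q in tip_of(cam,n)[:2]])
E
```

```text
[ 0.44895197 -0.27497361  0.07456837]
scene 59 [ 0.4582 -0.3287  0.0487] [250.661  196.5932]
scene 60 [ 0.4457 -0.2153  0.0492] [288.3    207.8833]
scene 70 [ 0.4519 -0.2728  0.049 ] [268.8286 201.9857]
  console 2178 [ 0.408  -0.3697  0.02  ] [ 0.5538 -0.1701  0.0419]
bar_top [([0.6007, -0.4907, -0.0006], 0.74), ([0.4526, -0.3319, 0.0523], 0.46)]
round_top [([0.4536, -0.3352, 0.048], 0.67), ([0.4381, -0.2191, 0.0512], 0.37)]
square_top [([0.4516, -0.277, 0.0544], 0.38)]
top 0 None None
top 5 [ 0.4342 -0.2013  0.0436] [386.4 295.8]
top 3 [ 0.458  -0.2626  0.0448] [416.     283.6667]
  console 2264 [ 0.4063 -0.3347  0.0202] [ 0.5461 -0.1719  0.042 ]
bar_top []
round_top []
square_top []
wrist 910 [ 0.4554 -0.3308  0.0495] [394.1516 255.7901]
wrist 940 [ 0.4423 -0.2193  0.0497] [230.9032 258.9606]
wrist 859 [ 0.4507 -0.2749  0.0498] [312.5192 254.9907]
  finger 19 [ 0.4577 -0.2745  0.0996] [ 0.4563 -0.2825  0.0988] [ 0.4586 -0.2666  0.1   ]
  console 39806 [ 0.4054 -0.3724  0.024 ] [ 0.5498 -0.1717  0.042 ]
bar_top [([0.4575, -0.3326, 0.053], 0.91)]
round_top [([0.4425, -0.2146, 0.0483], 0.57)]
square_top [([0.4457, -0.2729, 0.0483], 0.77)]
```

```bash
python3 - <<'E'
from h import *
np.set_printoptions(precision=4,suppress=True)
S=env.sense()
p,d=viewer.read_camera("scene"); px,X=cloud("scene",d,S,(255,290,150,200))
for v in (160,170,176,180,183,186,190): print(v,pts("scene",[(264,v),(268,v),(271,v)],d).tolist())
p,d=viewer.read_camera("wrist"); px,X=cloud("wrist",d,S,(270,370,240,340))
for v in range(258,330,8): print(v,pts("wrist",[(306,v),(318,v),(325,v)],d,S).round(4).tolist())
print(viewer.camera_info("wrist")["T_tool_cam"])
E
```

```text
160 [[0.46072461656285135, -0.269456707951506, 0.16267260511625659], [1.1392704173953814, 0.41379252793350596, 0.5718861175685218], [0.44821601810968803, -0.2594460239334162, 0.1609418759278073]]
170 [[0.46117719186508477, -0.2715042176667425, 0.1374876146205688], [0.46085686185221564, -0.258857219908997, 0.14082584273525256], [0.4505630210360735, -0.25933172436434837, 0.13694361770067037]]
176 [[0.45979444548195936, -0.27444236333891414, 0.12092442309909612], [0.45917765983180314, -0.2619341530685858, 0.12423192900397767], [0.4504554995880983, -0.26077082276610775, 0.12127252253590953]]
180 [[0.45994116307765687, -0.2753359920828832, 0.11041312162572231], [0.4589848859655188, -0.2630812173586071, 0.11359423633939936], [0.4519003205350973, -0.26025641719633974, 0.11168142448838447]]
183 [[0.4596323977364183, -0.27643944712863355, 0.10215793252547872], [0.45745506515712886, -0.26532909356455614, 0.10457883696924458], [0.3018704993407677, -0.4082099893537281, 0.0015055243034587384]]
186 [[0.3296088410923509, -0.4094396838067891, 0.0026197787525304994], [0.32175241083394646, -0.40137357
[... 517 characters left out ...]
89, -0.2771, 0.1093], [0.4586, -0.2808, 0.1075]]
282 [[0.4584, -0.2713, 0.1208], [0.4588, -0.2769, 0.1204], [0.4591, -0.2803, 0.1203]]
290 [[0.4583, -0.2714, 0.1303], [0.4587, -0.2768, 0.1299], [0.4595, -0.2798, 0.1312]]
298 [[0.4585, -0.2716, 0.1395], [0.4588, -0.2766, 0.139], [0.459, -0.2796, 0.1388]]
306 [[0.4586, -0.2717, 0.1473], [0.4591, -0.2765, 0.1476], [0.46, -0.2791, 0.1488]]
314 [[0.4592, -0.2718, 0.1555], [0.4592, -0.2764, 0.1546], [0.4596, -0.2789, 0.155]]
322 [[0.5163, -0.2686, 0.2701], [0.4589, -0.2763, 0.1604], [0.4598, -0.2787, 0.1617]]
[[ 0.0009  0.9701  0.2428  0.0672]
 [ 1.     -0.0008 -0.0005 -0.    ]
 [-0.0003  0.2428 -0.9701 -0.1952]
 [ 0.      0.      0.      1.    ]]
```

The true fingertips are about 25 mm above the reported TCP: tips at z≈0.100 with TCP at 0.0746. The first passes never touched the keys, so I'll press again with that offset.

```bash
python3 - <<'E'
from h import *
u=np.array([.09708,-.99528])
P={"bar":(.4552,-.3313),"round":(.4427,-.2190),"square":(.4505,-.2750)}
for k in ["bar","round","square"]:
    p=P[k]
    env.movel([*p,.040],R(u),.2)
    f0=env.sense()["wrist_force"][2]
    z=.0235; log=[]; env.movel([*p,z],rate=.08)
    while z>.0115:
        S=env.sense(); f=S["wrist_force"][2]-f0; log.append((round(z,4),round(float(f),1)))
        if f>7.5: break
        z-=.001; env.movel([*p,z],rate=.04)
    env.pause(.1); print(k,log,env.sense()["t"],env.sense()["ee_pos"][2],env.sense()["wrist_force"]); 
    env.movel([*p,.040],rate=.15)
    if max(q[1] for q in log)<5: print("no contact"); break
E
```

```text
bar [(0.0235, 2.8), (0.0225, 4.2), (0.0215, 3.6), (0.0205, 5.2), (0.0195, 6.8), (0.0185, 12.8)] 23.4833 0.019553359571701866 [-1.48484360e-03  4.92363384e+00  1.32593272e+01]
round [(0.0235, 2.5), (0.0225, 3.2), (0.0215, 3.4), (0.0205, 4.0), (0.0195, 6.4), (0.0185, 15.5)] 26.2 0.019527781950470682 [-2.28899941 -3.05020165 15.22029582]
square [(0.0235, 2.7), (0.0225, 2.7), (0.0215, 4.8), (0.0205, 3.8), (0.0195, 7.3), (0.0185, 15.0)] 28.6333 0.019535848367891274 [-3.20230729  5.42158288 15.51684131]
```

```bash
python3 - <<'E'
from h import *
u=np.array([-.126,-.992])
env.movel([.4505,-.275,.14],rate=.3)
env.reach([.60,.06,.17],R(u)); S=env.sense()
p,d=viewer.read_camera("wrist"); np.savez("w.npz",p=p,d=d,e=S["ee_pos"],r=S["tcp_rot"]); cv2.imwrite("pics/w2.png",p[:,:,::-1])
for n in ["handle","pointer_tip","mark","dispenser"]:
    print(n,[(np.round(q["at"],4).tolist(),round(q["score"],2)) for q in tip_of("wrist",n)[:2]])
print(env.sense()["t"],S["ee_pos"])
E
```

```text
handle [([0.6013, 0.1163, 0.0807], 0.82)]
pointer_tip [([0.6643, 0.1038, 0.0459], 0.82), ([0.378, 0.2939, 0.001], 0.23)]
mark [([0.6651, 0.0096, 0.0492], 0.7), ([0.6091, 0.1776, -0.0007], 0.37)]
dispenser [([0.6112, 0.1745, 0.0032], 0.84), ([0.6006, 0.115, 0.0835], 0.3)]
31.0333 [0.5996118  0.05809114 0.16916438]
```

View pics/w2.png

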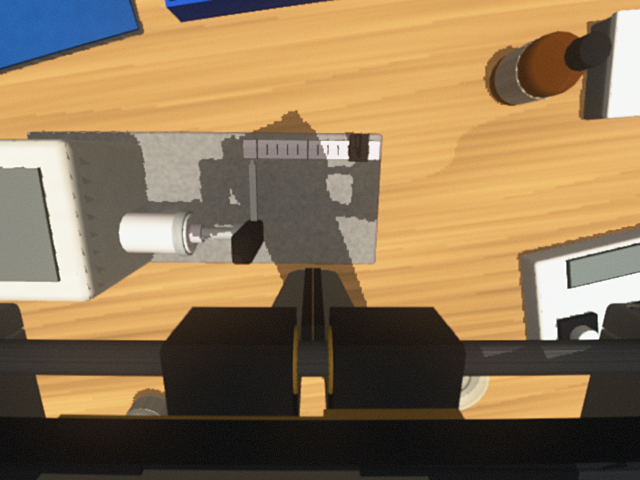

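The wrist picture shows the handle top at about (250,235), the pointer arm up to (252,160) and the rider at (358,147). I'll refine these with depth from the saved frame.

```bash
python3 - <<'E'
from h import *
np.set_printoptions(precision=4,suppress=True)
w=np.load("w.npz"); S=dict(ee_pos=w["e"],tcp_rot=w["r"]); d=w["d"]
def sel(box,z0,z1):
    px,X=cloud("wrist",d,S,box); m=(X[:,2]>z0)&(X[:,2]<z1); return px[m],X[m]
px,H=sel((222,275,210,270),.109,.121); print("handle top",len(H),np.median(H,0),H.min(0),H.max(0))
# plate top long far edge for direction
px,B=sel((30,382,128,268),.005,.015); 
rc=cv2.minAreaRect((B[:,:2]*1000).astype(np.float32)); print("plate",rc)
u=np.array([-.126,-.992]); v=np.array([.992,-.126]); h=(H.min(0)+H.max(0))[:2]/2
px,A=sel((240,266,150,225),.04,.06); a=(A[:,:2]-h)@np.c_[u,v]; print("arm along/across",np.median(a,0),a.min(0),a.max(0))
px,M=sel((340,378,128,168),.02,.065); m=(M[:,:2]-h)@np.c_[u,v]
for z in np.arange(.02,.064,.004):
    k=(M[:,2]>=z)&(M[:,2]<z+.004)
    if k.any(): print(round(z,3),k.sum(),m[k].min(0),m[k].max(0),np.median(m[k],0))
img=cv2.resize(w["p"][120:275,210:390],None,fx=4.4,fy=3.8,interpolation=cv2.INTER_CUBIC); cv2.imwrite("pics/w3.png",np.clip(img[:,:,::-1]*1.8,0,255))
E
```

```text
handle top 627 [0.6043 0.1125 0.115 ] [0.5905 0.104  0.109 ] [0.6157 0.122  0.1171]
plate ((635.6444702148438, 164.57310485839844), (363.0041198730469, 140.50372314453125), 82.06670379638672)
arm along/across [0.0005 0.037 ] [-0.0124  0.0087] [0.0076 0.0677]
0.02 339 [0.0825 0.0682] [0.1198 0.0855] [0.1109 0.0768]
0.024 21 [0.0904 0.0663] [0.1111 0.0862] [0.0912 0.0787]
0.028 116 [0.091  0.0664] [0.1092 0.0916] [0.0947 0.0748]
0.032 215 [0.0912 0.0664] [0.109  0.0914] [0.0981 0.0767]
0.036 12 [0.0956 0.0702] [0.0987 0.083 ] [0.0984 0.0761]
0.04 73 [0.0956 0.0756] [0.1048 0.0899] [0.0977 0.0837]
0.044 14 [0.0956 0.0702] [0.099  0.0898] [0.0986 0.0831]
0.048 16 [0.0985 0.0728] [0.0989 0.0894] [0.0987 0.0795]
0.052 85 [0.0985 0.0702] [0.1016 0.09  ] [0.1    0.0797]
0.056 1 [0.0985 0.0823] [0.0985 0.0823] [0.0985 0.0823][ WARN:0@0.218] global loadsave.cpp:1063 imwrite_ Unsupported depth image for selected encoder is fallbacked to CV_8U.
```

View pics/w3.png

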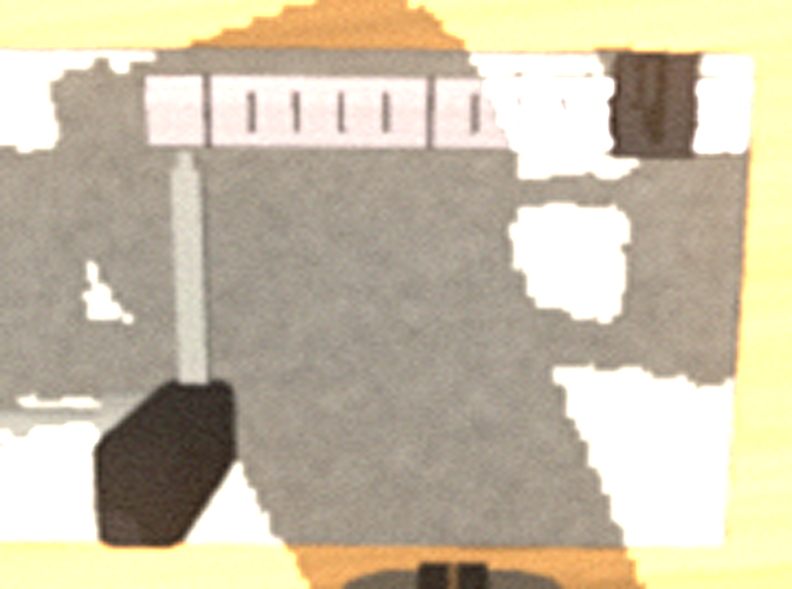

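```bash
python3 - <<'E'
from h import *
np.set_printoptions(precision=4,suppress=True)
u=np.array([-.138,-.990]); u/=np.linalg.norm(u); h=np.array([.6040,.1125])
effector.release()
a=h+.004*u
env.movel([*a,.12],R(u),.25); env.movel([*a,.0585],rate=.1)
S=env.sense(); print("down",S["ee_pos"],S["wrist_force"],S["t"])
effector.grasp(30); S=env.sense(); print(S["gripper_width"],S["grasp_force"],S["ee_pos"],S["wrist_force"],S["t"])
if .012<S["gripper_width"]<.022:
    e=S["ee_pos"]; env.movel([*(h+.085*u),.0585],rate=.07)
    S=env.sense(); print((S["ee_pos"][:2]-h)@u,S["gripper_width"],S["grasp_force"],S["wrist_force"],S["t"])
    p,d=viewer.read_camera("wrist"); np.savez("w4.npz",p=p,d=d,e=S["ee_pos"],r=S["tcp_rot"]); cv2.imwrite("pics/w4.png",p[:,:,::-1])
    for n in ["handle","pointer_tip","mark"]:
        print(n,[(np.round(q["at"],4).tolist(),round(q["score"],2)) for q in tip_of("wrist",n)[:2]])
    p,d=viewer.read_camera("scene"); cv2.imwrite("pics/s4.png",p[:,:,::-1])
E
```

```text
down [0.604  0.1085 0.059 ] [-0.1147  0.2956  0.4288] 33.6
0.01547257624684962 29.99928742647171 [0.6037 0.1099 0.0585] [ 0.7879  5.6256 -2.7969] 34.7333
0.08167961249592184 0.015776218078979564 30.00355750322342 [ 2.983   9.3927 -3.7969] 36.0417
handle [([0.5902, 0.0343, 0.0828], 0.91)]
pointer_tip [([0.6551, 0.0225, 0.0469], 0.97)]
mark [([0.6673, 0.0084, 0.0499], 0.62), ([0.6097, 0.1745, 0.0008], 0.3)]
```

View pics/w4.png

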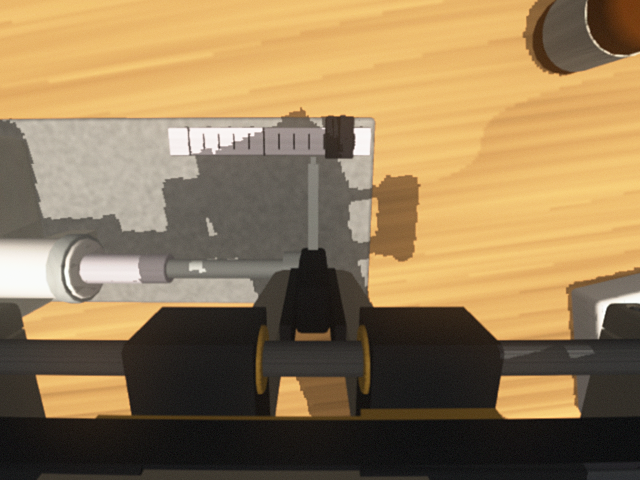

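The handle is held at about (313,290), with the pointer tip at (314,158) and the rider at (339,137), so it is still short of the mark. I'll measure the remaining gap.

```bash
cat > gap.py <<'E'
from h import *
def gap(f,bp,bm):
    w=np.load(f); S=dict(ee_pos=w["e"],tcp_rot=w["r"]); d=w["d"]
    u=np.array([-.138,-.990]);u/=np.linalg.norm(u); v=np.array([-u[1],u[0]]); W=np.c_[u,v]
    px,X=cloud("wrist",d,S,bp); m=(X[:,2]>.042)&(X[:,2]<.058); a=X[m][:,:2]@W
    px,Y=cloud("wrist",d,S,bm); k=(Y[:,2]>.050)&(Y[:,2]<.060); r=Y[k][:,:2]@W
    t=a[a[:,1]>a[:,1].max()-.012]
    print("n",m.sum(),k.sum(),"tip",t.min(0),t.max(0),np.median(t,0),"ridge",r.min(0),r.max(0),np.median(r,0))
    return np.median(r[:,0])-np.median(t[:,0])
E
python3 - <<'E'
from gap import *
print(gap("w4.npz",(300,326,150,235),(318,362,108,166)))
print(gap("w.npz",(240,266,150,225),(340,378,128,168)))
w=np.load("w4.npz"); i=cv2.resize(w["p"][105:185,285,None] if 0 else w["p"][100:190,280:400],(800,600),interpolation=cv2.INTER_CUBIC)
cv2.imwrite("pics/w5.png",np.clip(i[:,:,::-1].astype(float)*2,0,255).astype(np.uint8))
E
```

```text
n 747 214 tip [-0.11570485  0.63774542] [-0.10982043  0.64972599] [-0.11276101  0.64288695] ridge [-0.10983488  0.64516405] [-0.0946051   0.67285589] [-0.0962048   0.66354168]
0.016556215125306112
n 486 93 tip [-0.19878897  0.63763869] [-0.19255183  0.64939572] [-0.19531253  0.64272814] ridge [-0.09766719  0.65311141] [-0.09448202  0.67294884] [-0.0961908   0.66268669]
0.09912172241319969
```

View pics/w5.png

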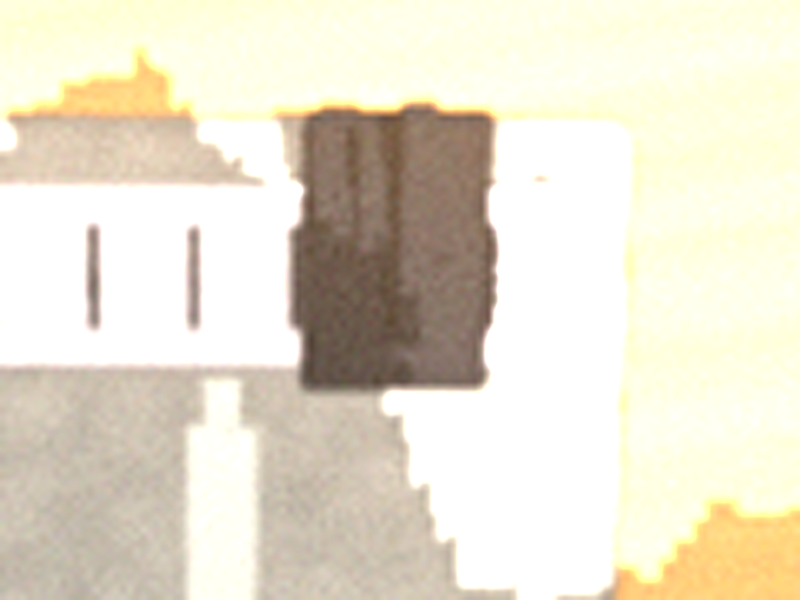

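```bash
python3 - <<'E'
from gap import *
u=np.array([-.138,-.990]);u/=np.linalg.norm(u); h=np.array([.6040,.1125])
S=env.sense(); c0=(S["ee_pos"][:2]-h)@u; print("now",c0,S["ee_pos"])
env.movel([*(h+.101*u),.0585],rate=.04); env.pause(.4)
S=env.sense(); c=(S["ee_pos"][:2]-h)@u; print("now",c,c-c0,S["grasp_force"],S["wrist_force"])
p,d=viewer.read_camera("wrist"); np.savez("w6.npz",p=p,d=d,e=S["ee_pos"],r=S["tcp_rot"]); cv2.imwrite("pics/w6.png",p[100:300,200:440,::-1].repeat(3,0).repeat(3,1))
print([ (q["at"],q["score"]) for n in ["pointer_tip","mark"] for q in tip_of("wrist",n)[:1]],env.sense()["t"])
try: print(gap("w6.npz",(300,326,150,235),(295,345,108,166)))
except Exception as e: print(e)
E
```

```text
now 0.0815668048209469 [0.59277545 0.03170919 0.05849506]
now 0.09690098147426623 0.015334176653319334 30.00703454017639 [ 4.15315659 10.94426168 -5.46562579]
[([0.6537, 0.0096, 0.0458], 0.82), ([0.6637, 0.0074, 0.0529], 0.94)] 37.3917
n 771 265 tip [-0.10051818  0.64172855] [-0.09462151  0.65370597] [-0.09756786  0.64519603] ridge [-0.10049648  0.64519019] [-0.0946582  0.6729888] [-0.09646453  0.65976494]
0.0011033285257130987
```

View pics/w6.png

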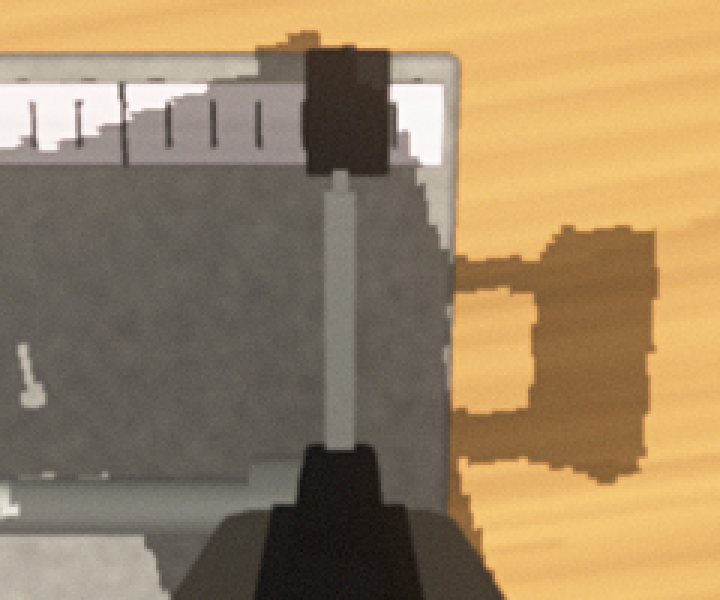

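The pointer tip at crop pixel (341,175) is level with the rider's ridge, about 1 mm short. The rider hasn't moved and the grip is 30 N, so I'm handing in.

```bash
python3 - <<'E'
from h import *
env.pause(.3); print(np.abs(env.sense()["joint_velocities"]).max()); print(workorder.finish_job())
E
```

```text
0.0007795687680187996
the job is handed in; nothing more can be done
None
```

I pressed the keys in order (bar, round, square), then drew the plunger to within about 1 mm of the rider's ridge and handed the job in still gripping it at 30 N. A first pass over the keys touched nothing because the fingertips sit about 25 mm above the reported tool point. The rider did not move, and no result came back when I handed in.

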